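# Slide the gearbox cover onto its two locating pins

## Task

Push the loose aluminium cover plate sideways, off the raised deck of the red slicer casting and over the lower seat, until its two holes drop over the two locating pins and it lies flat and fully down on the seat. Push gently with the fingers only: do not lift or carry the plate. Leave the oil bottle, wrench, bearing and screw where they are, and finish with the hand clear.

Things in the scene. Friction and masses are not known exactly. Their poses are not given: they have to be found in the camera images.
- casting: Fixed dark-red cast base on rubber feet, outline 240 (x) x 230 (y) mm, at any yaw within 1.75 rad. Origin: centre of its underside, on the table; z up. Top: raised dark steel deck (x -120 to 0, z = 56 mm) and lower dark steel seat (x 0 to +120, z = 50 mm), both level, meeting at a straight 6 mm step along y at x = 0. Two pins stand on the seat.
- step (a point): Middle of the top edge of the casting's step: x = 0, y = 0, z = 56 mm in the casting's frame, axes parallel to the casting's (+x: from deck to seat).
- seated (a point): Where the cover's origin belongs: x = +53, y = 0, z = 50 mm in the casting's frame, axes parallel. The seated cover's near long edge is 3 mm clear of the step and its top 2 mm above the deck. On the way it rides on the pin tips, dips its leading edge onto the seat, and drops up to 6 mm when the holes meet the pins.
- cover: Loose aluminium plate 100 (x) x 150 (y) x 8 mm, 0.2 to 0.5 kg, at first flat on the deck or jutting a little over the step, +x side towards the seat, turned up to 0.22 rad, shifted up to 25 mm along the step. Origin: centre of its underside; z up. Two 13 mm through holes at x = -17, y = +50 and -50 mm; low dark tapered boss (42 mm wide, 4 mm high) on top at x = +18 mm.
- hole_left (a point): Centre of the cover's hole at its y = +50 mm, on the underside. It goes over pin_left.
- hole_right (a point): Centre of the cover's hole at its y = -50 mm, on the underside. It goes over pin_right.
- pin_left (a point): Foot of the locating pin at x = +36, y = +50, z = 50 mm in the casting's frame. Steel pin of 10 mm diameter, 5.6 mm tall (just below deck level), tapering over its upper half to a 6 mm flat tip.
- pin_right (a point): Foot of the like pin at x = +36, y = -50, z = 50 mm in the casting's frame.
- oil: Bystander: white oil bottle, 48 mm wide, 120 mm tall, on the table left of the casting. Origin: centre of its underside.
- wrench: Bystander: steel wrench 180 mm long lying on the table right of the casting. Origin: under its middle.
- bearing: Bystander: steel bearing ring, 52 mm across, 15 mm high, on the table left of the casting. Origin: centre of its underside.
- screw: Bystander: dark cap screw standing on its 24 mm head, 42 mm tall, on the table right of the casting. Origin: centre of its underside.
Things that resemble listed ones, but are neither listed nor needed, are in the scene too. Of the things shaped like the cover, the aluminium one is meant.

How it is judged:
By the outcome, as a careful person would: the job done as asked, in the order asked, and still so for the second after the job is handed in, with the robot touching nothing.
It also fails if it takes over 72 s, if anything falls off the work surface, if the arm or the gripper's body presses on something with over 40 N, if the wrist force passes 120 N, or if a joint passes its speed limit or range.

## Robot

A 6-joint arm with a two-finger parallel gripper is mounted at the origin on the work surface. World frame = base frame: x ahead of the robot, y to its left, z up, the work surface at z = 0. Lengths are in m, angles in rad, forces in N, time in s.
With the tool pointing down it reaches from about 0.4 to 0.825 m from the base axis. Payload 7 kg.
Tool frame: the origin (TCP) lies midway between the tips of the shut fingers; the grasp point (between the pads) lies hold_point_z behind it (hold_point_z is the distance from the TCP to the grasp point, in m); z points along the fingers, y is the line along which they close (so a half turn about z gives the same grasp; the last joint's range is limited). The gripper opens to 88 mm and grips with 3 to 60 N. Pads are 19 mm wide; open, the fingers measure 130 mm over their backs; the gripper's body (78 mm by 193 mm) begins 47 mm behind the grasp point.
Start: joints at [1.492, 0.359, 0.012, 0, -1.224, -0.288], TCP at [0.242, 0.63, 0.227] pointing down, gripper open.
Joint ranges: [-3.07, 3.07], [-1.43, 2.12], [-1.02, 1.25], [-3.03, 1.67], [-3.05, -0], [-3.03, 3.03]. Speed limits (rad/s): [2.39, 2.39, 3.01, 3.14, 3.14, 3.14].

## Interface

Orientations are given as [roll, pitch, yaw] about the fixed x, y, z axes, in that order (R = Rz(yaw) Ry(pitch) Rx(roll)).
In Python, from station import * gives the robot as it stands.
- The arm moves only by the tool apply_moves, never from a script. Its argument "steps" is a list of rows, each an object with "translation": the shift along the world's x, y, z scaled (see below), a list of three; "rotation": the turn, a rotation vector about the world's x, y, z scaled (see below), a list of three. A call has exactly 10 rows; each row is the pose to reach, as a shift and turn from the pose commanded when the call began; what a row does not reach only later rows make up. The controller multiplies each number of a shift by 250 mm and each number of a turn by 30 degrees. A row lasts 1/12 s, in which the tool goes at most 41.7 mm and 7.16 degrees, less where a joint would pass 70% of its speed; a pose out of reach is approached as far as the arm can. A call with a number of a shift or a turn outside -1 to 1 is refused whole. A call with a gripper value outside its range is refused whole. "jaw" is the closure, from -1 (fully open) to 1 (shut), so that 0 is half open, set as the call begins (left out, the last holds). The fingers move at their own pace and stop on an object; "newtons" is the grip in N (left out, the last holds). Time passes only in rows, so rows that repeat a pose let the fingers close, or fill a call up. It gives the time, the measured TCP pose, the force, the opening and the grip force at its end, in the units of the state.
- get_state(): the state, without advancing time (a new reading comes with each control period).
- grab_frame(name): name is "scene" or "top" or "wrist"; returns the picture (480x640x3 uint8, blue, green, red); there is no depth.
- camera_model(name): a dict with "fx", "fy", "cx", "cy" (pixels), "xyz" and "rotation" of the camera in the world. Camera axes: x right, y down, z forward; pixel columns grow to the right and rows downward; lengths in m; the calibration is good to about 2 mm. A picture is of the moment at which its call begins: read the wrist's pose just before it. camera_model takes no time and is no camera call; for the wrist camera it gives the pose at the moment of the call.
- job_done(): hands the job in; it is judged then, once.
The state is a dict: "t": time; "q": joint angles; "qd": joint speeds; "joint_efforts": joint torques, N m; "eef_pos": TCP position; "ee_rot": TCP orientation; "force": force on the tool from outside, world axes, zero at the start; "moment": the same for the moment, N m; "width": finger opening in m; "gripper_force": force on a finger pad.
Only numpy, scipy, OpenCV 4.12 (cv2) and the standard library are available. Lean on these libraries where they do the work, as an engineer would, in place of code of your own. Each camera call takes 0.05 s, during which the arm holds its last target. There are 200 camera calls.

## Working session

There is one attempt and no reset: what is moved stays moved. The work goes in short steps, Python scripts to look and compute and a tool call to move; the robot and the scene stay as the last step left them, time stands still between calls to the robot, and variables do not carry over. Pictures are saved under pics/ and viewed, at most 10 in all, crops included, and the job is handed in when it is done.

Besides the shell and the picture viewer there is one more tool, called after "Call:" in YAML: its name, and indented under it one key for each argument. apply_moves: Moves the arm, as the interface text tells. Shifts and turns lie within -1 to 1; 1 stands for 250 mm of shift or 30 degrees of turn. Its arguments: {"type":"object","properties":{"steps":{"type":"array"},"jaw":{"type":"number"},"newtons":{"type":"number"}},"required":["steps"]}

```bash
mkdir -p pics; python3 - <<'E'
from station import *
import cv2
s=get_state();print(s['t'],s['eef_pos'],s['ee_rot'],s['width'])
for n in ['top','scene']:
    im=grab_frame(n);cv2.imwrite(f'pics/{n}0.png',im);print(n,camera_model(n))
E
```

```text
0.0 [0.2419436  0.62960727 0.22561942] [ 3.13992661e+00 -1.38774398e-04 -3.66971162e-01] 0.08753756906347368
top {'fx': 466.6876932431981, 'fy': 466.6876932431981, 'cx': 311.0031977048188, 'cy': 242.9026963142022, 'xyz': array([ 0.30929598, -0.01852613,  1.15164422]), 'rotation': array([-2.98189008,  0.00771528, -1.58033508])}
scene {'fx': 490.8581923343373, 'fy': 490.8581923343373, 'cx': 317.73391155589707, 'cy': 232.37589123856344, 'xyz': array([ 0.75526006, -0.45482182,  0.8007579 ]), 'rotation': array([-2.52427886,  0.01218892,  0.50660163])}
```

View pics/top0.png

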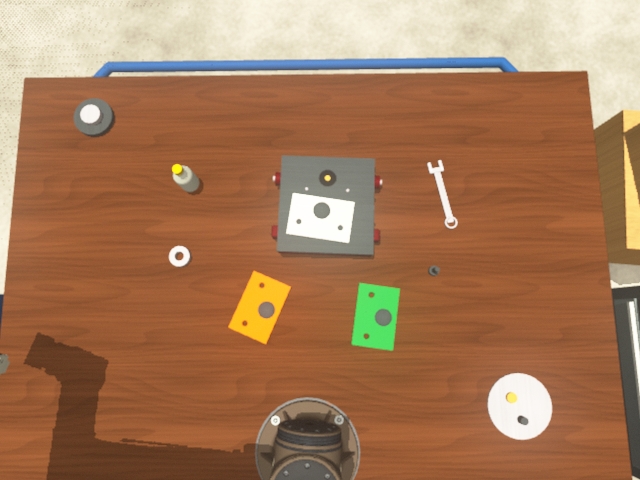

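View pics/scene0.png

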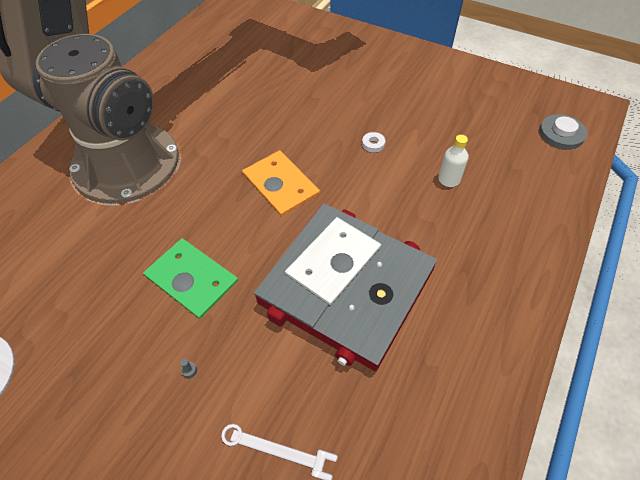

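The top view shows the casting centred near (327,205), with its seat side up (world +x). The pins are near (306,188) and (348,189). Three things are cover-shaped: white aluminium on the deck at (320,218), orange on the table at (260,307) and green on the table at (376,317). The white one on the deck is the cover.

```bash
cat > h.py <<'E'
from station import *
import cv2, numpy as np
from scipy.spatial.transform import Rotation as R
def cast(cam,px,z):
    px=np.atleast_2d(px).astype(float)
    d=np.c_[(px[:,0]-cam['cx'])/cam['fx'],(px[:,1]-cam['cy'])/cam['fy'],np.ones(len(px))]
    r=np.array(cam['rotation']); M=r if r.shape==(3,3) else R.from_euler('xyz',r).as_matrix()
    d=d@M.T; o=np.array(cam['xyz']); return (o+d*((z-o[2])/d[:,2])[:,None])[:,:2]
def blobs(mask,lo,hi):
    n,l,st,c=cv2.connectedComponentsWithStats(mask.astype(np.uint8))
    return [(c[i],st[i,4]) for i in range(1,n) if lo<=st[i,4]<=hi]
E
python3 - <<'E'
from h import *
for n,(x0,y0,x1,y1) in {'top':(265,145,390,265),'scene':(245,195,445,375)}.items():
    im=cv2.imread(f'pics/{n}0.png');cam=camera_model(n)
    g=im.min(2).copy();m=np.zeros_like(g);m[y0:y1,x0:x1]=1
    for c,a in blobs((g>140)&(m>0),3,9000):
        print(n,'bright',c.round(1),a,cast(cam,c,.064 if a>500 else .0556).round(4))
    w=((g>170)&(m>0)).astype(np.uint8)
    cs=max(cv2.findContours(w,0,2)[0],key=cv2.contourArea)
    b=cv2.boxPoints(cv2.minAreaRect(cs));P=cast(cam,b,.064)
    print('corners',b.round(0).tolist(),P.round(4).tolist(),np.linalg.norm(P-np.roll(P,1,0),axis=1).round(4))
    f=np.zeros_like(w);cv2.drawContours(f,[cs],-1,1,-1)
    for c,a in blobs((f>0)&(w==0),4,900): print('hole',c.round(1),a,cast(cam,c,.064).round(4))
t=cv2.imread('pics/top0.png')[145:265,265:390]
cv2.imwrite('pics/crop.png',cv2.resize(t,None,fx=4.5,fy=4.5,interpolation=2))
E
```

```text
top bright [273.5 178. ] 10 [[0.647 0.078]]
top bright [380.5 181.5] 8 [[ 0.6351 -0.1819]]
top bright [306.1 188.5] 15 [[ 0.6197 -0.0012]]
top bright [347.3 189.9] 16 [[ 0.615  -0.1009]]
top bright [320.  217.9] 2549 [[ 0.5447 -0.0338]]
corners [[285.0, 233.0], [292.0, 192.0], [355.0, 201.0], [349.0, 243.0]] [[0.5079, 0.0488], [0.6095, 0.0337], [0.5843, -0.118], [0.4835, -0.1007]] [0.1515 0.1027 0.1537 0.1023]
hole [321.3 210. ] 202 [[ 0.564  -0.0371]]
hole [298.5 221. ] 16 [[0.5377 0.0174]]
hole [339.8 227.2] 17 [[ 0.5215 -0.0804]]
scene bright [332.  259.2] 3925 [[ 0.5442 -0.0408]]
scene bright [378.9 263.6] 27 [[ 0.6193 -0.0042]]
scene bright [380.7 293.3] 29 [[ 0.6471 -0.0568]]
scene bright [351.4 307.1] 31 [[ 0.6148 -0.1042]]
scene bright [341.9 360.8] 45 [[ 0.6439 -0.1946]]
corners [[284.0, 271.0], [338.0, 208.0], [381.0, 245.0], [327.0, 307.0]] [[0.4823, -0.1017], [0.5007, 0.067], [0.6072, 0.0291], [0.5811, -0.1283]] [0.1023 0.1697 0.113  0.1595]
hole [342.6 234.4] 25 [[0.5359 0.0159]]
hole [341.5 262.5] 349 [[ 0.5621 -0.0387]]
hole [308.5 271.4] 31 [[ 0.5199 -0.0825]]
```

View pics/crop.png

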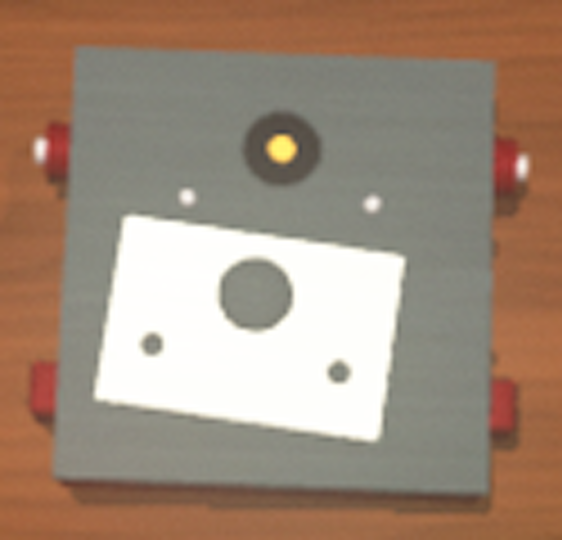

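The crop confirms the white aluminium plate on the deck, with holes near crop (151,344) and (339,372), and pins at (187,197) and (372,204). The pin spacing measures 99.8 mm and the hole spacing 99.1 mm, both as they should be. The casting's yaw is about -0.047 and the cover's about -0.164. Next I approach to a point behind the cover's near edge.

Call:
apply_moves:
  steps:
    - {"translation":[0.036,-0.1,0],"rotation":[0,0,0.04]}
    - {"translation":[0.072,-0.2,0],"rotation":[0,0,0.08]}
    - {"translation":[0.108,-0.3,0],"rotation":[0,0,0.12]}
    - {"translation":[0.144,-0.4,0],"rotation":[0,0,0.16]}
    - {"translation":[0.18,-0.5,0],"rotation":[0,0,0.2]}
    - {"translation":[0.216,-0.6,0],"rotation":[0,0,0.24]}
    - {"translation":[0.252,-0.7,0],"rotation":[0,0,0.28]}
    - {"translation":[0.288,-0.8,0],"rotation":[0,0,0.32]}
    - {"translation":[0.324,-0.9,0],"rotation":[0,0,0.36]}
    - {"translation":[0.36,-1,0],"rotation":[0,0,0.39]}
  jaw: -1

```text
t: 0.93
eef_pos: [0.3322, 0.3786, 0.2263]
ee_rot: [3.141, 0.0, -0.161]
force: [0.7, -0.2, -0.9]
width: 0.0872
gripper_force: 0.0
```

Call:
apply_moves:
  steps:
    - {"translation":[0.036,-0.1,0],"rotation":[0,0,0]}
    - {"translation":[0.072,-0.2,0],"rotation":[0,0,0]}
    - {"translation":[0.108,-0.3,0],"rotation":[0,0,0]}
    - {"translation":[0.144,-0.4,0],"rotation":[0,0,0]}
    - {"translation":[0.18,-0.5,0],"rotation":[0,0,0]}
    - {"translation":[0.216,-0.6,0],"rotation":[0,0,0]}
    - {"translation":[0.252,-0.7,0],"rotation":[0,0,0]}
    - {"translation":[0.288,-0.8,0],"rotation":[0,0,0]}
    - {"translation":[0.324,-0.9,0],"rotation":[0,0,0]}
    - {"translation":[0.36,-1,0],"rotation":[0,0,0]}

```text
t: 1.77
eef_pos: [0.4221, 0.1287, 0.2265]
ee_rot: [-3.142, 0.0, -0.162]
force: [0.3, 0.7, -0.2]
width: 0.0875
gripper_force: 0.0
```

Call:
apply_moves:
  steps:
    - {"translation":[0.02,-0.1,0],"rotation":[0,0,0]}
    - {"translation":[0.05,-0.2,0],"rotation":[0,0,0]}
    - {"translation":[0.08,-0.3,0],"rotation":[0,0,0]}
    - {"translation":[0.1,-0.4,0],"rotation":[0,0,0]}
    - {"translation":[0.13,-0.5,0],"rotation":[0,0,0]}
    - {"translation":[0.16,-0.57,0],"rotation":[0,0,0]}
    - {"translation":[0.19,-0.61,0],"rotation":[0,0,0]}
    - {"translation":[0.212,-0.61,0],"rotation":[0,0,0]}
    - {"translation":[0.212,-0.61,0],"rotation":[0,0,0]}
    - {"translation":[0.212,-0.61,0],"rotation":[0,0,0]}

```text
t: 2.6
eef_pos: [0.4749, -0.0222, 0.2262]
ee_rot: [3.141, 0.001, -0.163]
force: [1.0, -0.2, 0.3]
width: 0.0876
gripper_force: 0.0
```

```bash
python3 - <<'E'
from h import *
s=get_state();print(s['t'],s['eef_pos'],s['ee_rot'],s['force'].round(1) if hasattr(s['force'],'round') else s['force'])
cam=camera_model('wrist');print(cam);im=grab_frame('wrist');cv2.imwrite('pics/w1.png',im)
E
```

```text
2.6 [ 0.47491044 -0.0221961   0.22621019] [ 3.14141053e+00  7.56240661e-04 -1.63055419e-01] [ 1.  -0.2  0.3]
{'fx': 362.54248240745477, 'fy': 362.54248240745477, 'cx': 321.43653804797054, 'cy': 234.00817366856333, 'xyz': array([ 0.55709704, -0.03565137,  0.38482404]), 'rotation': array([ 2.82913886e+00, -9.83833660e-04, -1.73302006e+00])}
```

View pics/w1.png

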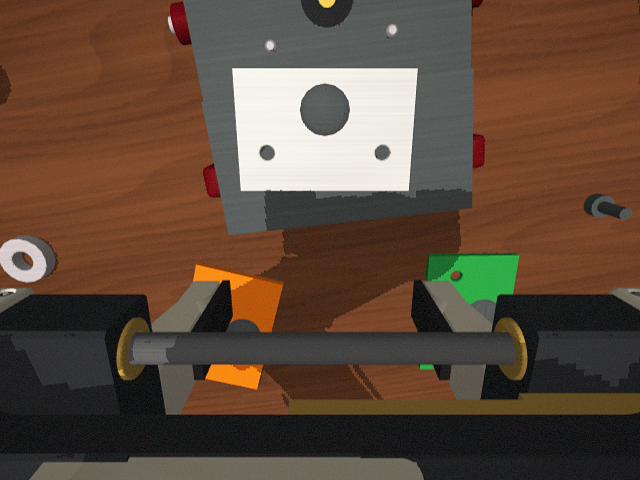

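The wrist view shows the cover at (325,130), its holes at (267,153) and (382,153), and the pin tips at (270,45) and (392,30). Next I measure these at sub-pixel level.

```bash
cat >> h.py <<'E'
def measure(im,cam,zc=.064,zh=None,prev=None):
    """pins (tips at .0556) and holes in the wrist picture"""
    g=im.min(2)
    w=(g>150).astype(np.uint8)
    cs=max(cv2.findContours(w[:250],0,2)[0],key=cv2.contourArea)
    f=np.zeros_like(w);cv2.drawContours(f,[cv2.convexHull(cs)],-1,1,-1)
    f=cv2.erode(f,np.ones((5,5)))
    H=[(c,a) for c,a in blobs((f>0)&(w==0),80,700)]
    f2=cv2.dilate(f,np.ones((11,11)))
    x=im.astype(int);
    P=[(c,a) for c,a in blobs((f2==0)&(g>130),20,200) if c[1]<250]
    H.sort(key=lambda t:t[0][0]);P.sort(key=lambda t:t[0][0])
    for n,L,z in(('hole',H,zc),('pin',P,.0556)):
        for c,a in L: print(n,c.round(1),a,cast(cam,c,z)[0].round(4))
    b=cv2.boxPoints(cv2.minAreaRect(cs))
    poly=cv2.approxPolyDP(cv2.convexHull(cs),6,True)[:,0];print('corners',[(p.tolist(),q.round(4).tolist()) for p,q in zip(poly,cast(cam,poly,zc))])
    return H,P
E
python3 - <<'E'
from h import *
measure(cv2.imread('pics/w1.png'),camera_model('wrist'))
E
```

```text
hole [266.6 152.1] 179 [0.5359 0.0159]
hole [381.9 152.1] 184 [ 0.5199 -0.0828]
pin [170.2  23.6] 50 [0.6469 0.0728]
pin [269.3  44.8] 73 [ 0.6191 -0.0027]
pin [391.6  29.1] 78 [ 0.6144 -0.1024]
corners [([417, 68], [0.5817, -0.1182]), ([408, 190], [0.483, -0.1022]), ([241, 190], [0.5071, 0.0454]), ([232, 68], [0.6058, 0.0298])]
```

Call:
apply_moves:
  steps:
    - {"translation":[0,0,-0.1],"rotation":[0,0,0]}
    - {"translation":[0,0,-0.2],"rotation":[0,0,0]}
    - {"translation":[0,0,-0.3],"rotation":[0,0,0]}
    - {"translation":[0,0,-0.4],"rotation":[0,0,0]}
    - {"translation":[0,0,-0.5],"rotation":[0,0,0]}
    - {"translation":[0,0,-0.57],"rotation":[0,0,0]}
    - {"translation":[0,0,-0.62],"rotation":[0,0,0]}
    - {"translation":[0,0,-0.65],"rotation":[0,0,0]}
    - {"translation":[0,0,-0.668],"rotation":[0,0,0]}
    - {"translation":[0,0,-0.668],"rotation":[0,0,0]}

```text
t: 3.48
eef_pos: [0.4748, -0.022, 0.0592]
ee_rot: [3.141, 0.001, -0.162]
force: [0.1, 0.5, -0.3]
width: 0.0876
gripper_force: 0.0
```

```bash
python3 - <<'E'
from h import *
cam=camera_model('wrist');im=grab_frame('wrist');cv2.imwrite('pics/w2.png',im);print(cam['xyz']);s=get_state();print(s['eef_pos'],s['force'])
E
```

```text
[ 0.55695546 -0.03536705  0.21777801]
[ 0.47519679 -0.02206139  0.05982068] [ 0.5157148   0.4826721  -0.99004527]
```

View pics/w2.png

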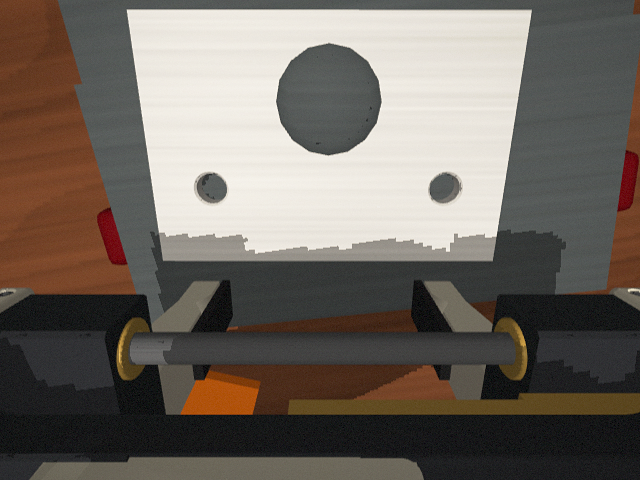

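The fingers are behind the near edge (row 261) and parallel to it. Now the first half of the push, with a gentle counter-clockwise turn.

Call:
apply_moves:
  steps:
    - {"translation":[0.012,-0.002,0],"rotation":[0,0,0]}
    - {"translation":[0.024,-0.004,0],"rotation":[0,0,0]}
    - {"translation":[0.034,-0.006,0],"rotation":[0,0,0]}
    - {"translation":[0.042,-0.008,0],"rotation":[0,0,0]}
    - {"translation":[0.05,-0.01,0],"rotation":[0,0,0.005]}
    - {"translation":[0.06,-0.013,0],"rotation":[0,0,0.01]}
    - {"translation":[0.07,-0.016,0],"rotation":[0,0,0.016]}
    - {"translation":[0.08,-0.019,0],"rotation":[0,0,0.022]}
    - {"translation":[0.09,-0.022,0],"rotation":[0,0,0.028]}
    - {"translation":[0.1,-0.024,0],"rotation":[0,0,0.034]}

```text
t: 4.37
eef_pos: [0.4989, -0.0289, 0.0599]
ee_rot: [3.141, 0.002, -0.145]
force: [-7.3, 1.1, 9.8]
width: 0.0876
gripper_force: 4.8
```

Call:
apply_moves:
  steps:
    - {"translation":[0.012,-0.003,0],"rotation":[0,0,0.007]}
    - {"translation":[0.024,-0.006,0],"rotation":[0,0,0.014]}
    - {"translation":[0.036,-0.009,0],"rotation":[0,0,0.021]}
    - {"translation":[0.048,-0.012,0],"rotation":[0,0,0.028]}
    - {"translation":[0.06,-0.016,0],"rotation":[0,0,0.035]}
    - {"translation":[0.072,-0.02,0],"rotation":[0,0,0.042]}
    - {"translation":[0.084,-0.023,0],"rotation":[0,0,0.05]}
    - {"translation":[0.096,-0.026,0],"rotation":[0,0,0.058]}
    - {"translation":[0.108,-0.029,0],"rotation":[0,0,0.066]}
    - {"translation":[0.12,-0.032,0],"rotation":[0,0,0.076]}

```text
t: 5.2
eef_pos: [0.5289, -0.0369, 0.0599]
ee_rot: [3.141, 0.002, -0.105]
force: [-6.5, 1.3, 9.0]
width: 0.0875
gripper_force: 4.5
```

```bash
python3 - <<'E'
from h import *
s=get_state();print(s['t'],s['eef_pos'],s['ee_rot'],s['force'])
cam=camera_model('wrist');im=grab_frame('wrist');cv2.imwrite('pics/w3.png',im)
g=im.min(2)
for c,a in blobs((g[100:255]<120)&(g[100:255]>=0),150,1500): c=c+[0,100];print('hole?',c.round(1),a,cast(cam,c,.064)[0].round(4))
E
```

```text
5.2 [ 0.52885929 -0.03693272  0.05988494] [ 3.14090734e+00  2.32915803e-03 -1.05251990e-01] [-6.52164065  1.25285902  8.97427746]
hole? [213.2 212.8] 626 [0.5767 0.0057]
hole? [440.3 212.9] 625 [ 0.5663 -0.0935]
```

View pics/w3.png

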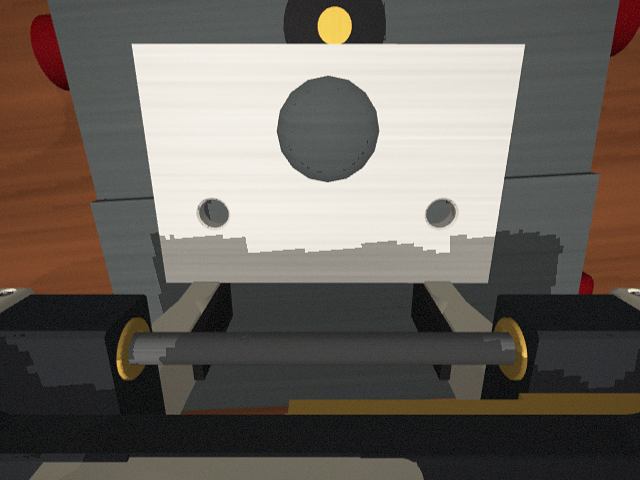

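The cover followed with no slip: its holes now lie at (213,213) and (440,213), with the step edge visible at rows 175–200. The 9 N vertical force looks like fingertip rubbing, so I lift 1 mm and carry on.

Call:
apply_moves:
  steps:
    - {"translation":[0,0,0.006],"rotation":[0,0,0]}
    - {"translation":[0.012,-0.003,0.006],"rotation":[0,0,0.012]}
    - {"translation":[0.024,-0.006,0.006],"rotation":[0,0,0.024]}
    - {"translation":[0.036,-0.01,0.006],"rotation":[0,0,0.036]}
    - {"translation":[0.048,-0.014,0.006],"rotation":[0,0,0.048]}
    - {"translation":[0.06,-0.018,0.006],"rotation":[0,0,0.06]}
    - {"translation":[0.072,-0.022,0.006],"rotation":[0,0,0.072]}
    - {"translation":[0.084,-0.025,0.006],"rotation":[0,0,0.084]}
    - {"translation":[0.096,-0.028,0.006],"rotation":[0,0,0.096]}
    - {"translation":[0.108,-0.031,0.006],"rotation":[0,0,0.11]}

```text
t: 6.08
eef_pos: [0.5574, -0.0443, 0.061]
ee_rot: [3.142, 0.0, -0.047]
force: [-2.4, 0.7, 0.1]
width: 0.0875
gripper_force: 1.0
```

```bash
cat >> h.py <<'E'
def look(fn,z=.064):
    s=get_state();print(s['t'],s['eef_pos'].round(4),s['ee_rot'].round(3),s['force'].round(1))
    cam=camera_model('wrist');im=grab_frame('wrist');cv2.imwrite(fn,im)
    g=im.min(2); H=[]
    for c,a in blobs(g[100:262]<120,150,1500):
        c=c+[0,100];H.append(cast(cam,c,z)[0]);print('hole?',c.round(1),a,H[-1].round(4))
    if len(H)==2:
        H.sort(key=lambda p:-p[1]);d=H[0]-H[1];m=(H[0]+H[1])/2
        r=np.array([.61675,-.05255])-m;ex=np.array([.9989,-.047]);ey=np.array([.047,.9989])
        print('len',np.hypot(*d).round(4),'yaw',np.arctan2(-d[0],d[1]).round(4),'remain casting',(r@ex).round(4),(r@ey).round(4))
    return im,cam
E
python3 -c "
from h import *
look('pics/w4.png')"
```

```text
6.0833 [ 0.5574 -0.0443  0.061 ] [ 3.142  0.    -0.047] [-2.4  0.7  0.1]
hole? [214.4 212. ] 630 [0.6028 0.0009]
hole? [439.8 211.9] 625 [ 0.5982 -0.0987]
len 0.0997 yaw -0.0459 remain casting 0.0164 -0.0029
```

View pics/w4.png

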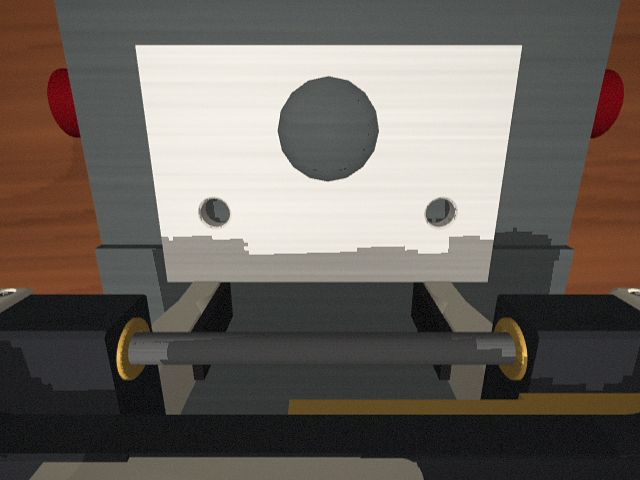

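The vertical force has gone and the yaw matches the casting. What remains is 16.4 mm forward and -2.9 mm sideways. I push on 13 mm with most of the sideways part, then look again.

Call:
apply_moves:
  steps:
    - {"translation":[0.006,-0.002,0],"rotation":[0,0,0]}
    - {"translation":[0.012,-0.003,0],"rotation":[0,0,0]}
    - {"translation":[0.018,-0.005,0],"rotation":[0,0,0]}
    - {"translation":[0.024,-0.006,0],"rotation":[0,0,0]}
    - {"translation":[0.03,-0.008,0],"rotation":[0,0,0]}
    - {"translation":[0.036,-0.01,0],"rotation":[0,0,0]}
    - {"translation":[0.042,-0.011,0],"rotation":[0,0,0]}
    - {"translation":[0.048,-0.013,0],"rotation":[0,0,0]}
    - {"translation":[0.05,-0.014,0],"rotation":[0,0,0]}
    - {"translation":[0.05,-0.014,0],"rotation":[0,0,0]}

```text
t: 6.97
eef_pos: [0.57, -0.0477, 0.0611]
ee_rot: [-3.142, -0.0, -0.047]
force: [-1.9, -0.4, 1.1]
width: 0.0873
gripper_force: 0.9
```

```bash
python3 -c "
from h import *
im,cam=look('pics/w5.png',.066)
for z in(.062,.07):
  w=(im.min(2)[:290]>100).astype(np.uint8)
  cs=max(cv2.findContours(w,0,2)[0],key=cv2.contourArea)
  p=cv2.approxPolyDP(cv2.convexHull(cs),8,True)[:,0];print(z,[(a.tolist(),b.round(4).tolist()) for a,b in zip(p,cast(cam,p,z))])
"
```

```text
6.9667 [ 0.57   -0.0477  0.0611] [-3.142 -0.    -0.047] [-1.9 -0.4  1.1]
hole? [214.3 213.1] 540 [ 0.6153 -0.003 ]
hole? [439.6 213.6] 509 [ 0.6105 -0.1015]
len 0.0986 yaw -0.0487 remain casting 0.0039 -0.0001
0.062 [([518, 45], [0.6763, -0.1299]), ([487, 281], [0.575, -0.1272]), ([167, 281], [0.5821, 0.0254]), ([137, 46], [0.6829, 0.0193])]
0.07 [([518, 45], [0.6751, -0.1259]), ([487, 281], [0.5789, -0.1233]), ([167, 281], [0.5857, 0.0215]), ([137, 46], [0.6814, 0.0157])]
```

View pics/w5.png

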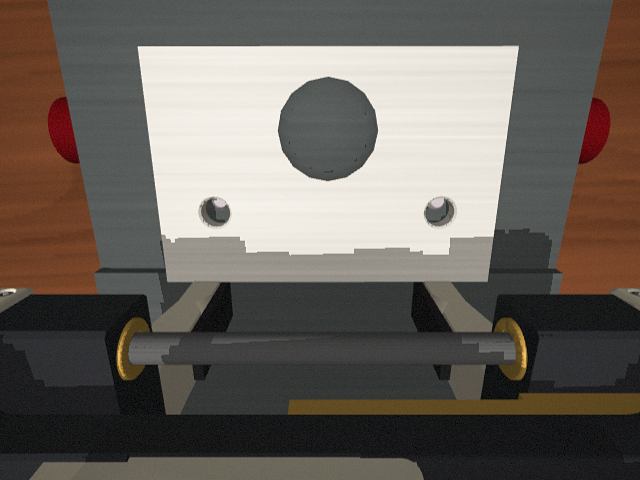

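The pins show inside both holes, at (219,203) and (436,204), placed symmetrically, so sideways is good. About 4 mm of push remains.

Call:
apply_moves:
  steps:
    - {"translation":[0.002,0,0],"rotation":[0,0,0]}
    - {"translation":[0.004,0,0],"rotation":[0,0,0]}
    - {"translation":[0.006,0,0],"rotation":[0,0,0]}
    - {"translation":[0.008,0,0],"rotation":[0,0,0]}
    - {"translation":[0.01,0,0],"rotation":[0,0,0]}
    - {"translation":[0.012,-0.001,0],"rotation":[0,0,0]}
    - {"translation":[0.014,-0.001,0],"rotation":[0,0,0]}
    - {"translation":[0.016,-0.001,0],"rotation":[0,0,0]}
    - {"translation":[0.016,-0.001,0],"rotation":[0,0,0]}
    - {"translation":[0.016,-0.001,0],"rotation":[0,0,0]}

```text
t: 7.85
eef_pos: [0.5736, -0.0479, 0.061]
ee_rot: [3.142, 0.0, -0.047]
force: [0.6, -0.9, -0.2]
width: 0.0877
gripper_force: 0.0
```

```bash
python3 -c "
from h import *
im,cam=look('pics/w6.png',.058)
"
```

```text
7.85 [ 0.5736 -0.0479  0.061 ] [ 3.142  0.    -0.047] [ 0.6 -0.9 -0.2]
hole? [216.9 212.7] 329 [ 0.6171 -0.0019]
hole? [437.4 213.7] 294 [ 0.6119 -0.1033]
len 0.1015 yaw -0.0516 remain casting 0.0022 0.0002
```

View pics/w6.png

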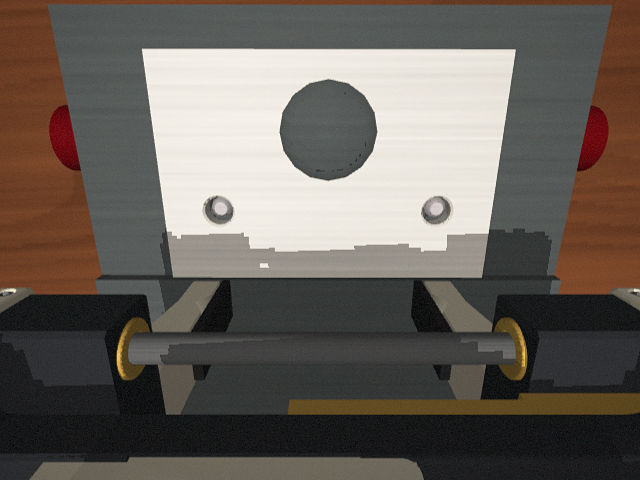

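The pins are centred in both holes, at (218,209) and (436,209). The near edge shrank from 321 to 310 px and the contact force is zero, so the cover has dropped. Next I draw back, lift clear and check that it lies flat.

Call:
apply_moves:
  steps:
    - {"translation":[-0.02,0,0],"rotation":[0,0,0]}
    - {"translation":[-0.05,0.002,0],"rotation":[0,0,0]}
    - {"translation":[-0.08,0.004,0.01],"rotation":[0,0,0]}
    - {"translation":[-0.11,0.005,0.06],"rotation":[0,0,0]}
    - {"translation":[-0.14,0.005,0.14],"rotation":[0,0,0]}
    - {"translation":[-0.17,0.005,0.24],"rotation":[0,0,0]}
    - {"translation":[-0.2,0.005,0.34],"rotation":[0,0,0]}
    - {"translation":[-0.22,0.005,0.42],"rotation":[0,0,0]}
    - {"translation":[-0.22,0.005,0.48],"rotation":[0,0,0]}
    - {"translation":[-0.22,0.005,0.48],"rotation":[0,0,0]}

```text
t: 8.73
eef_pos: [0.5194, -0.0465, 0.185]
ee_rot: [-3.14, -0.006, -0.047]
force: [-0.7, 0.1, 0.6]
width: 0.0875
gripper_force: 0.0
```

```bash
python3 - <<'E'
from h import *
im,cam=look('pics/w7.png',.058)
w=(im.min(2)[:250]>140).astype(np.uint8)
cs=max(cv2.findContours(w,0,2)[0],key=cv2.contourArea)
p=cv2.approxPolyDP(cv2.convexHull(cs),6,True)[:,0]
for z in (.058,.064):
    q=cast(cam,p,z);print(z,p.tolist(),np.linalg.norm(q-np.roll(q,-1,0),axis=1).round(4),((q.mean(0)-[.5808,-.0509])@np.array([[.9989,.047],[-.047,.9989]])).round(4))
cv2.imwrite('pics/s7.png',np.vstack([cv2.resize(im[0:240,100:540],(704,300)) ,cv2.resize(grab_frame('scene')[190:380,230:460],(704,300)) ]))
E
```

```text
8.7333 [ 0.5194 -0.0465  0.185 ] [-3.14  -0.006 -0.047] [-0.7  0.1  0.6]
0.058 [[433, 0], [421, 145], [226, 145], [215, 0]] [0.097  0.1498 0.097  0.1499] [ 0.0506 -0.0001]
0.064 [[433, 0], [421, 145], [226, 145], [215, 0]] [0.095  0.1466 0.095  0.1468] [ 0.05 -0.  ]
```

View pics/s7.png

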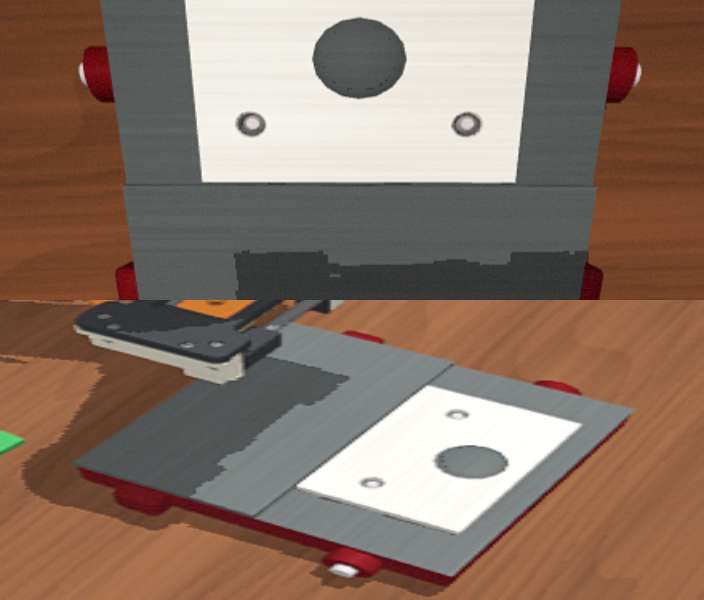

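At z = 58 mm both the near edge and the row at the picture's top measure 150 mm, so the cover lies flat at seat height. Both pins show through the holes and the hand is clear, so I hand the job in.

```bash
python3 -c "
from station import *
print(job_done())"
```

```text
the job is handed in; nothing more can be done
None
```

The aluminium cover now lies flat on the seat with both holes over the pins; it was only pushed, no bystander was touched, the hand is clear, and the job was handed in at about 9 s.

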